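# Roll-test two stirrer shafts and reject the bent one

## Robot

A 7-joint arm with a two-finger parallel gripper is mounted at the origin on a cart in front of the work surface, level with it; the furniture and walls round the work are solid. World frame = base frame: x ahead of the robot, y to its left, z up, the work surface at z = 0. Lengths are in m, angles in rad, forces in N, time in s.
With the tool pointing down it reaches from about 0.4 to 0.85 m from the base axis. Payload 4.5 kg.
Tool frame: the origin (TCP) lies at the centre of the arm's flange, where the gripper is bolted on; the fingertips stand r.tcp_to_tips ahead of it and the grasp point (between the pads) lies 147 mm ahead of it (r.tcp_to_tips is the distance from the TCP to the fingertips, in m); x points along the fingers, y is the direction in which the jaws open and shut, and the axes are right-handed (so a half turn about x gives the same grasp; the last joint's range is limited). The gripper opens to 88 mm and grips with 3 to 60 N. Pads are 18 mm wide; open, the fingers measure 123 mm over their backs; the gripper's body (75 mm by 187 mm) begins 45 mm behind the grasp point.
Start: joints at [-1.255, 0.689, -0.195, 1.565, 0.157, 0.902, -0.215], TCP at [0.174, 0.6, 0.405] pointing down, gripper open.
Joint ranges: [-3.01, 3.01], [-0.46, 2.08], [-1.47, 1.51], [0.13, 2.56], [-1, 4.14], [0.04, 2.09], [-2.66, 2.66]. Speed limits (rad/s): [2.57, 2.57, 3.14, 3.14, 3.14, 3.14, 3.14].

## Interface

Orientations are given as a unit quaternion [x, y, z, w].
In Python, from plant import r, eyes gives the robot as it stands.
- The arm moves only by the tool carry_out, never from a script. Its argument "targets" is text: rows parted by semicolons, each of 5 numbers parted by spaces: the opening, from 0 (shut) to 1 (fully open), then the shift along the tool's x, y, z in mm, then the turn about the tool's x in rad. A call has 1 to 20 rows; each row shifts and turns the commanded pose from where the row before left it, along the tool's axes as they then stand; what a row does not reach is not made up. A row lasts 1/12 s, in which the tool goes at most 41.7 mm and 7.16 degrees, less where a joint would pass 70% of its speed; a pose out of reach is approached as far as the arm can. A call is refused whole if a number of a shift passes 41.7 or a number of a turn 0.125, either way. A call with a gripper value outside its range is refused whole. The fingers move at their own pace and stop on an object; "force" is the grip in N (left out, the last holds). Time passes only in rows, so rows that do not move let the fingers close. It gives the time, the measured TCP pose, the force and the opening at its end, in the units of the state.
- r.get_state(): the state, without advancing time (a new reading comes with each control period).
- eyes.snapshot(name): name is "scene" or "top"; returns (picture, depth): 400x640x3 uint8, blue, green, red; 400x640 float32, m along the optical axis (not along the pixel's ray), 0 where there is no reading.
- eyes.camera_params(name): a dict with "intrinsics" (3x3 intrinsics, pixels), "rvec" (rotation vector, rad) and "tvec" (3), from world to camera coordinates, as OpenCV has them. Camera axes: x right, y down, z forward; pixel columns grow to the right and rows downward; lengths in m; the calibration is good to about 2 mm. A picture is of the moment at which its call begins. camera_params takes no time and is no camera call.
- r.finish_job(): hands the job in, once; it reports no verdict.
The state is a dict: "clock": time; "q": joint angles; "qd": joint speeds; "joint_torque": joint torques, N m; "tool_pos": TCP position; "eef_rot": TCP orientation; "contact_force": force on the tool from outside, world axes, zero at the start; "moment": the same for the moment, N m; "opening": opening from 0.0 (shut) to 1.0 (fully open).
Only numpy, scipy, OpenCV 4.12 (cv2) and the standard library are available. Lean on these libraries where they do the work, as an engineer would, in place of code of your own. Each camera call takes 0.05 s, during which the arm holds its last target.

## Task

One of the two steel stirrer shafts lying on the granite plate is slightly bent. Take the foam-soled rolling block by its rib, press it lightly on the middle of one shaft and roll that shaft along the plate through a full turn to feel whether it wobbles; then stand the block on the bench beside the plate, lay the bent shaft gently in the red reject tray, and leave the straight shaft lying on the plate. Leave the timer, the tape roll and the blue pen alone.

Things in the scene. Friction and masses are not known exactly. Their poses are not given: they have to be found in the camera images.
- plate_top (a point): centre of the top face of the fixed grey granite plate, 40 mm above the bench; 200 mm along its x, 300 mm along its y, z up. The two shafts lie along its x (within about 3 degrees), one on its +y half, one on its -y half, 80 to 90 mm from the middle line; they roll along its y.
- shaft_1_mid (a point): middle, on the centre line, of a bare steel shaft 12 mm thick, 160 mm long, 0.14 kg; x runs along it, z is up at the start and turns with it (a full turn is 38 mm of travel). One of the two shafts is straight, the other bowed by 1.8 mm over its length; name, place and height at the start do not tell which, as the bow then lies level.
- shaft_2_mid (a point): middle of the other shaft, same size and axes. As the bowed shaft rolls, its middle rises and falls once a turn: a block held at constant height then pushes on it with a force that swings by 4 to 7 N, while on the straight shaft it stays steady but for reading noise and drift (under 2 N). A shaft stays where it is left unless it is knocked.
- block_rib (a point): centre of the dark teal finger rib of the rolling block, 43 mm above the block's underside. The rib is 20 mm thick (along the block's y), 60 mm long (x) and 40 mm high; it reaches 25 mm below this point, down to an aluminium plate. The block weighs 0.18 kg. Push on a shaft with 3 to 10 N; more than 13 N marks shaft and plate.
- block_base (a point): centre of the underside of the block, z up when it stands. Brown rubber sole, 62 mm along x, 88 mm along y, on foam that yields 1 mm per 5 N up to 8 mm. The block is moved along its y, square across the shaft; pressed on a shaft, it moves twice as far as the shaft rolls. To be left standing on the bench, not on the plate.
- tray_in (a point): centre of the inner floor of the fixed red reject tray: an open tray, outside 196 mm (its x) by 100 mm (its y) by 28 mm high, walls and floor 3 mm, which holds a shaft laid along its x.
- timer_mid (a point): small white timer, 60x66x19 mm, a bystander; its centre.
- tape_mid (a point): roll of paper tape lying flat, 62 mm across, 18 mm high, a bystander; its centre.
- pen_mid (a point): slim blue pen, 143 mm long, 9 mm high, lying on the bench, a bystander; its centre.
Mind the look-alikes: they are no part of the job. What is shaped like the part that bears block_rib but purple is not meant.

How it is judged:
On the way, in this order (a step that is already met when the one before it is completed fails the run):
1. a shaft has been rolled half-way round on the plate under the pressing block (((angle between straight_shaft's own z axis and vertical above 2.5 rad and contact force between block and straight_shaft above 1.5 N and contact force between straight_shaft and plate above 1.5 N) or (angle between bent_shaft's own z axis and vertical above 2.5 rad and contact force between block and bent_shaft above 1.5 N and contact force between bent_shaft and plate above 1.5 N))), for 0.05 s.
2. and on through the full turn, still under the pressing block (((angle between straight_shaft's own z axis and vertical below 0.6 rad and distance of straight_shaft from where it was at the start of the episode above 0.03 m and contact force between block and straight_shaft above 1.5 N and contact force between straight_shaft and plate above 1.5 N) or (angle between bent_shaft's own z axis and vertical below 0.6 rad and distance of bent_shaft from where it was at the start of the episode above 0.03 m and contact force between block and bent_shaft above 1.5 N and contact force between bent_shaft and plate above 1.5 N))), for 0.05 s.
At the end, for the whole second after the job is handed in: the bent shaft lies flat on the floor of the red tray, the straight shaft lies on the granite plate clear of the block, the block stands upright on the bench, not in the tray (within 6 degrees of upright), and all are at rest (shafts slower than 30 mm/s) (z of bent_shaft in the frame of tray_in between 0 and 0.012 m and x of bent_shaft in the frame of tray_in between -0.03 and 0.03 m and y of bent_shaft in the frame of tray_in between -0.047 and 0.047 m and z of straight_shaft in the frame of plate_top between 0.003 and 0.01 m and contact force between straight_shaft and plate above 0.3 N and contact force between straight_shaft and block below 0.1 N and linear speed of each of straight_shaft, bent_shaft below 0.03 m/s and angle between block_base's own z axis and vertical below 0.1 rad and height (world z) of block_base below 0.006 m and linear speed of block below 0.02 m/s and contact force between block and tray below 0.1 N); the robot touches nothing.
It fails at once if the block pressed on a shaft with more than 13 N (contact force between block and straight_shaft above 13 N or contact force between block and bent_shaft above 13 N).
It fails at once if a shaft was dropped (falling free faster than 0.6 m/s, about 2 cm) ((contact force between the fingers and straight_shaft below 0.05 N and linear speed of straight_shaft above 0.6 m/s) or (contact force between the fingers and bent_shaft below 0.05 N and linear speed of bent_shaft above 0.6 m/s)).
It fails at once if the timer, the tape roll or the pen was pushed more than 3 cm (distance of any of timer_mid, tape_mid, pen_mid from where it was at the start of the episode above 0.03 m).
It also fails if it takes over 64 s, if anything falls off the work surface, if the arm or the gripper's body presses on something with over 40 N, if the wrist force passes 120 N, or if a joint passes its speed limit or range.

## Working session

There is one attempt and no reset: what is moved stays moved. The work goes in short steps, Python scripts to look and compute and a tool call to move; the robot and the scene stay as the last step left them, time stands still between calls to the robot, and variables do not carry over. Pictures are saved under pics/ and viewed, and the job is handed in when it is done.

Besides the shell and the picture viewer there is one more tool, called after "Call:" by a JSON object that holds its "method" and its "body", one argument or row to a line. carry_out: Moves the arm, as the interface text tells. Its arguments: {"type":"object","properties":{"targets":{"type":"string"},"force":{"type":"number"}},"required":["targets"]}

```bash
ls; mkdir -p pics
cat > h.py <<'E'
import numpy as np, cv2
from scipy.spatial.transform import Rotation as R
from plant import r, eyes
E
python3 - <<'E'
from h import *
s=r.get_state(); print({k:np.round(v,3) for k,v in s.items()}, r.tcp_to_tips)
for n in ("scene","top"):
    p,d=eyes.snapshot(n); cv2.imwrite(f"pics/{n}0.png",p); np.savez(f"{n}0.npz",p=p,d=d)
    c=eyes.camera_params(n); print(n,c, -cv2.Rodrigues(np.array(c["rvec"],float))[0].T@np.array(c["tvec"]).ravel())
E
```

```text
pics
{'clock': np.float64(0.0), 'q': array([-1.255,  0.69 , -0.195,  1.566,  0.157,  0.902, -0.215]), 'qd': array([-0.001, -0.001, -0.001,  0.001, -0.001,  0.001, -0.   ]), 'joint_torque': array([-0.0000e+00, -5.2757e+01, -1.2670e+00, -1.5343e+01, -5.3000e-02,
        7.0000e-03,  0.0000e+00]), 'tool_pos': array([0.174, 0.6  , 0.404]), 'eef_rot': array([ 0.099,  0.7  , -0.1  ,  0.7  ]), 'contact_force': array([-0.161, -0.121,  0.625]), 'moment': array([ 0.02 , -0.038, -0.001]), 'opening': np.float64(0.997)} 0.166
scene {'intrinsics': array([[513.4970803 ,   0.        , 319.86044436],
       [  0.        , 513.4970803 , 192.83158602],
       [  0.        ,   0.        ,   1.        ]]), 'rvec': array([ 1.29521745, -2.21946144,  0.94030847]), 'tvec': array([0.2960409 , 0.34556348, 1.30973852])} [-0.47502757  0.59566853  1.158446  ]
top {'intrinsics': array([[491.3853004 ,   0.        , 325.18698365],
       [  0.        , 491.3853004 , 199.9717867 ],
       [  0.        ,   0.        ,   1.        ]]), 'rvec': array([ 2.16571508, -2.209964  ,  0.05578281]), 'tvec': array([0.05362588, 0.52504547, 1.42012864])} [0.44179655 0.0328737  1.4488095 ]
```

View pics/scene0.png

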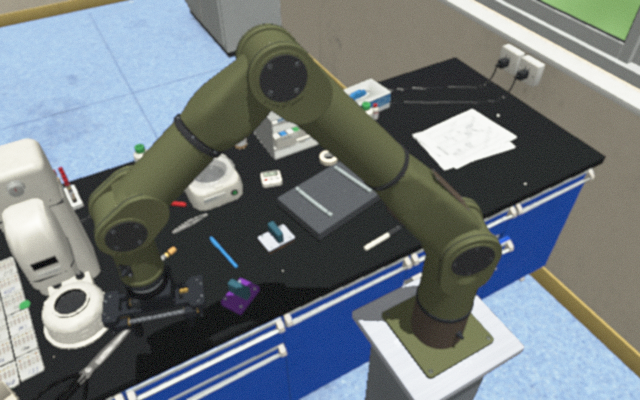

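View pics/top0.png

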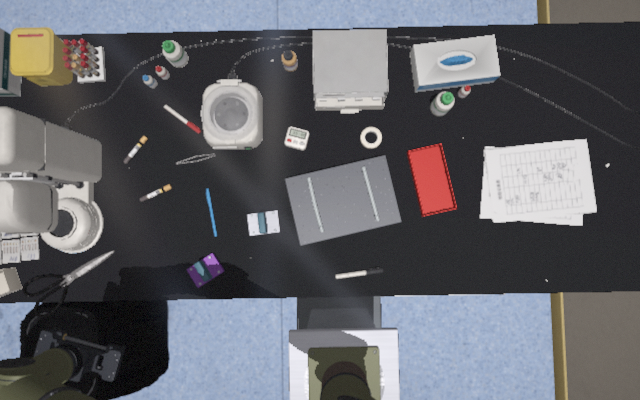

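The top view shows the plate at (343,200), shafts at (316,205) and (371,193), and the red tray at (432,180). The block with the teal rib is at (263,222), with the purple look-alike at (205,270). The timer is at (297,138), the tape at (371,138) and the pen at (211,212).

```bash
cat >> h.py <<'E'
def cam(n):
    c=eyes.camera_params(n); return np.array(c["intrinsics"]),cv2.Rodrigues(np.array(c["rvec"],float))[0],np.array(c["tvec"],float).ravel()
def onplane(n,uv,z):
    K,Rm,t=cam(n); C=-Rm.T@t
    uv=np.atleast_2d(uv).astype(float); d=(np.c_[uv,np.ones(len(uv))]@np.linalg.inv(K).T)@Rm
    return C+d*((z-C[2])/d[:,2])[:,None]
def proj(n,P):
    K,Rm,t=cam(n); q=(np.atleast_2d(P)@Rm.T+t)@K.T; return q[:,:2]/q[:,2:]
def rect(n,mask,z,off=(0,0),mina=20):
    out=[]
    cs,_=cv2.findContours(mask.astype(np.uint8),cv2.RETR_EXTERNAL,cv2.CHAIN_APPROX_NONE)
    for c in cs:
        if cv2.contourArea(c)<mina: continue
        P=onplane(n,c.reshape(-1,2)+np.array(off),z)[:,:2]
        (cx,cy),(w,h),a=cv2.minAreaRect((P*1000).astype(np.float32))
        b=cv2.boxPoints(((cx,cy),(w,h),a)); e=[b[1]-b[0],b[2]-b[1]]; e=max(e,key=np.linalg.norm)
        ang=np.degrees(np.arctan2(e[1],e[0]))%180
        out.append((np.round([cx,cy,max(w,h),min(w,h),ang],1),cv2.contourArea(c)))
    return out
E
python3 - <<'E'
from h import *
p=np.load("top0.npz")["p"]
cv2.imwrite("pics/topz.png",cv2.resize(p[130:290,180:470],None,fx=2.7,fy=2.7,interpolation=cv2.INTER_CUBIC))
hsv=cv2.cvtColor(p,cv2.COLOR_BGR2HSV)
for nm,u,v in [("plate",343,200),("plate2",300,190),("shaft",316,205),("sh2",371,193),("tray",432,180),("rib",263,222),("al",253,222),("pur",205,270)]:
    print(nm,hsv[v,u],p[v,u])
E
```

```text
plate [124  12 146] [146 139 140]
plate2 [120  12 143] [143 136 136]
shaft [ 96   8 164] [164 163 159]
sh2 [100   8 189] [189 187 183]
tray [  1 157 213] [ 82  88 213]
rib [ 99  69 155] [155 142 113]
al [120   8 229] [229 222 222]
pur [100 107  62] [62 53 36]
```

View pics/topz.png

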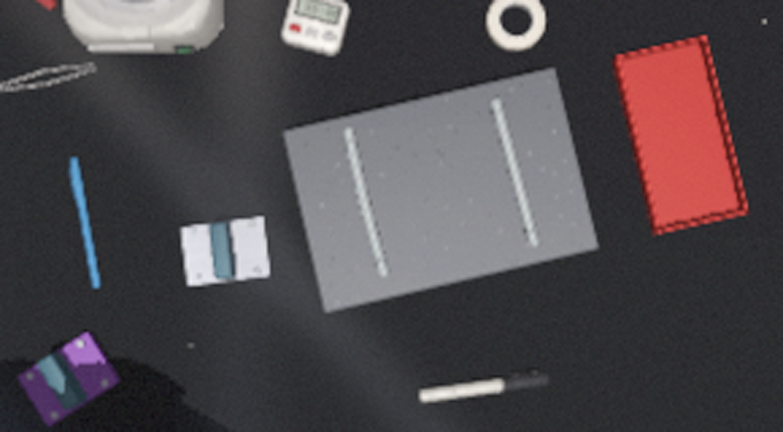

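```bash
cat > meas.py <<'E'
from h import *
def meas(p,n="top"):
    hsv=cv2.cvtColor(p,cv2.COLOR_BGR2HSV); H,S,V=cv2.split(hsv.astype(int))
    o=np.zeros(p.shape[:2],bool); o[130:290,180:470]=1
    red=((H<8)|(H>172))&(S>120)&(V>90)&o
    print("tray rim z28",rect(n,red,.028,mina=300))
    pl=(S<30)&(V>105)&o; pl[:, :276]=0; pl[:150]=0; pl[:,405:]=0
    print("plate",rect(n,cv2.morphologyEx(pl.astype(np.uint8),cv2.MORPH_OPEN,np.ones((3,3))),.04,mina=3000))
    b,g,rr=[p[...,i].astype(int) for i in range(3)]
    sh=(g-rr>=2)&(V>150)&o; sh[:,:290]=0; sh[:,395:]=0; sh[:158]=0; sh[245:]=0
    sh=cv2.morphologyEx(sh.astype(np.uint8),cv2.MORPH_CLOSE,np.ones((5,5)))
    print("shafts",rect(n,sh,.049,mina=80))
    al=(S<25)&(V>190)&o; al[:205]=0; al[240:]=0; al[:,285:]=0
    tl=(H>85)&(H<108)&(S>50)&(V<190)&o; tl[:205]=0; tl[240:]=0; tl[:,285:]=0;tl[:,240]=0
    print("block alu", rect(n,cv2.morphologyEx((al|tl).astype(np.uint8),cv2.MORPH_CLOSE,np.ones((5,5))),.018,mina=80))
    print("rib top", rect(n,tl,.058,mina=30))
if __name__=="__main__":
    meas(np.load("top0.npz")["p"])
E
python3 meas.py
```

```text
tray rim z28 [(array([ 578.7, -266.5,  198.4,  105.7,   11.4]), 2362.5)]
plate [(array([523.9,  -6.9, 298.2, 197.9, 102.1]), 6962.0)]
shafts [(array([476.4,  74.1, 196.8, 130.4,  40. ]), 587.0), (array([538.4, -82.5, 162.9,  19.7,  13.8]), 179.5)]
block alu [(array([463.8, 224.8,  88.1,  64.1,  96.3]), 598.0), (array([472.8, 372.6,  93.9,  12.8,   9.9]), 106.0)]
rib top [(array([464.7, 223.5,  58.4,  19.6,   6.4]), 117.5), (array([471.9, 363.1,  91.3,  12.4,   9.9]), 32.5)]
```

Run:
```python
from h import *
p=np.load("top0.npz")["p"].astype(int)
g=p.mean(2)
bl=cv2.medianBlur(p.astype(np.uint8),31).mean(2)
for n,(u0,u1) in {"A(+y)":(300,335),"B":(350,392)}.items():
    m=np.zeros(g.shape,bool); m[158:240,u0:u1]=1
    m&=(g-bl>8)&((p[...,1]-p[...,2])>=0)
    m=cv2.morphologyEx(m.astype(np.uint8),cv2.MORPH_CLOSE,np.ones((3,3)))
    print(n,rect("top",m,.049,mina=60))
    v,u=np.nonzero(m); P=onplane("top",np.c_[u,v],.049)[:,:2]*1000
    print(cv2.fitLine(P.astype(np.float32),cv2.DIST_HUBER,0,.01,.01).ravel())
# scene-view check of block
p=np.load("scene0.npz")["p"]; cv2.imwrite("pics/scz.png",cv2.resize(p[140:320,190:410],None,fx=3.4,fy=3.3,interpolation=cv2.INTER_CUBIC))
```

```text
A(+y) [(array([511.3,  73.6, 162.8,  14.3,  12.7]), 170.0)]
[9.7979480e-01 2.0000544e-01 5.1373511e+02 7.4122528e+01]
B [(array([539.9, -85.7, 162.9,  13.2,  13.5]), 161.0), (array([ 628.7, -130. ,   52.6,   22.4,   43.4]), 70.0)]
[ 9.8587447e-01  1.6748576e-01  5.2383936e+02 -9.3802551e+01]
```

View pics/scz.png

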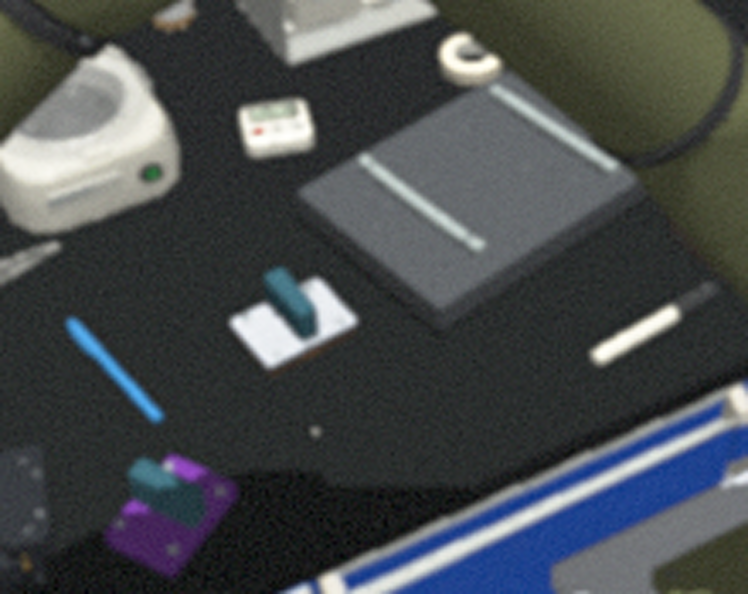

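```bash
cat >> h.py <<'E'
def pose():
    s=r.get_state(); M=R.from_quat(s["eef_rot"]).as_matrix(); return s,np.array(s["tool_pos"]),M
def go(gx,gy,gz,yaw):
    """grasp point target mm (yaw deg = direction of axis the jaws straddle (object's x)); prints tool shifts mm & turn rad"""
    s,p,M=pose()
    print("t",round(float(s["clock"]),2),"grasp now",np.round((p+.147*M[:,0])*1000,1),"tilt deg",round(np.degrees(np.arccos(-M[2,0])),2),"tool z yaw",round(np.degrees(np.arctan2(M[1,2],M[0,2])),2),"open",round(float(s["opening"]),3),"F",np.round(s["contact_force"],2))
    zy=np.degrees(np.arctan2(M[1,2],M[0,2]))
    d=(yaw-zy+90)%180-90
    # rotation about tool x (down): positive turns yaw by negative
    tgt=np.array([gx,gy,gz])/1000-.147*M[:,0]
    print("world delta",np.round((tgt-p)*1000,1),"tool shift before turn",np.round(M.T@(tgt-p)*1000,1),"turn rad",round(-np.radians(d),4))
    M2=M@R.from_euler("x",-np.radians(d)).as_matrix()
    print("tool shift after turn",np.round(M2.T@(tgt-p)*1000,1), "q",np.round(s["q"],2))
E
python3 - <<'E'
from h import *
go(464.3,224,120,6.3)
E
```

```text
t 0.1 grasp now [173.7 599.8 257. ] tilt deg 0.1 tool z yaw -16.14 open 0.998 F [ 0.69 -0.55  0.52]
world delta [ 290.6 -375.8 -137. ] tool shift before turn [ 137.5 -280.   383.6] turn rad -0.3917
tool shift after turn [ 137.5 -405.2  247.7] q [-1.26  0.69 -0.19  1.57  0.16  0.9  -0.22]
```

Call:
{"method": "carry_out", "body": {
  "targets": "1 0 0 0 -0.098; 1 0 0 0 -0.098; 1 0 0 0 -0.098; 1 0 0 0 -0.098; 1 0 -31 19 0; 1 0 -31 19 0; 1 0 -31 19 0; 1 0 -31 19 0; 1 0 -31 19 0; 1 0 -31 19 0; 1 0 -31 19 0; 1 0 -31 19 0; 1 0 -31 19 0; 1 0 -31 19 0; 1 0 -31 19 0; 1 0 -31 19 0; 1 0 -31 19 0; 1 30 0 0 0; 1 30 0 0 0; 1 30 0 0 0",
  "force": 30
}}

```text
clock: 1.77
tool_pos: [0.4643, 0.2258, 0.3138]
eef_rot: [-0.038, 0.706, 0.038, 0.707]
contact_force: [-0.7, 0.0, -0.4]
opening: 0.999
```

Run:
```python
from h import *
go(464.3,224,43,6.3)
p,d=eyes.snapshot("top"); cv2.imwrite("pics/t1.png",p)
p,d=eyes.snapshot("scene"); cv2.imwrite("pics/s1.png",cv2.resize(p[140:320,190:410],None,fx=3.4,fy=3.3,interpolation=cv2.INTER_CUBIC))
go(464.3,224,43,6.3)
```

```text
t 1.77 grasp now [464.5 225.9 166.8] tilt deg 0.08 tool z yaw 6.16 open 0.999 F [-0.7   0.02 -0.36]
world delta [  -0.2   -1.9 -123.8] tool shift before turn [123.8  -2.   -0.6] turn rad -0.0025
tool shift after turn [123.8  -2.   -0.6] q [-0.37  0.7  -0.29  1.97  0.38  0.52  0.76]
t 1.87 grasp now [461.2 225.1 164.1] tilt deg 0.51 tool z yaw 6.31 open 1.002 F [-1.07  0.32  0.11]
world delta [   3.1   -1.1 -121.1] tool shift before turn [121.1  -0.9   3.9] turn rad 0.0002
tool shift after turn [121.1  -0.9   3.9] q [-0.37  0.7  -0.29  1.98  0.38  0.52  0.76]
```

View pics/s1.png

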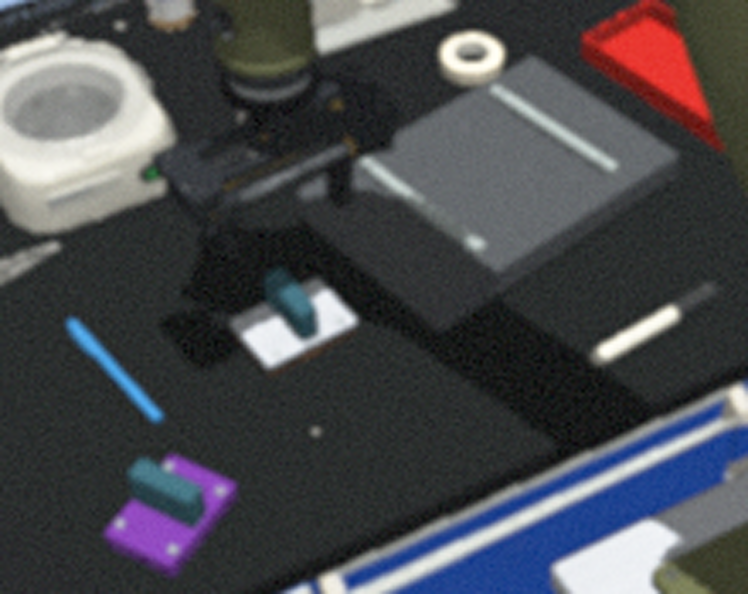

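The fingers hover over the teal-ribbed block (290,310 in the crop), well away from the purple one. I'll descend and grip.

Call:
{"method": "carry_out", "body": {
  "targets": "0.6 30 0 0 0; 0.6 30 -1 1 0; 0.6 25 0 1 0; 0.6 20 0 0 0; 0.6 10 0 0 0; 0.6 4 0 0 0; 0.6 0 0 0 0; 0.6 0 0 0 0",
  "force": 30
}}

```text
clock: 2.53
tool_pos: [0.4662, 0.2266, 0.1969]
eef_rot: [-0.039, 0.705, 0.039, 0.707]
contact_force: [0.2, -0.8, -0.1]
opening: 0.598
```

Run:
```python
from h import *
go(464.3,224,43,6.3)
```

```text
t 2.53 grasp now [466.4 226.7  49.9] tilt deg 0.1 tool z yaw 6.31 open 0.598 F [ 0.21 -0.78 -0.07]
world delta [-2.1 -2.7 -6.9] tool shift before turn [ 6.9 -2.5 -2.4] turn rad 0.0003
tool shift after turn [ 6.9 -2.5 -2.4] q [-0.46  0.91 -0.14  2.02  0.47  0.24  0.68]
```

Call:
{"method": "carry_out", "body": {
  "targets": "0.6 6 -2 -2 0; 0.6 0 0 0 0; 0.6 0 0 0 0; 0.05 0 0 0 0; 0.05 0 0 0 0; 0.05 0 0 0 0; 0.05 0 0 0 0; 0.05 0 0 0 0; 0.05 0 0 0 0; 0.05 0 0 0 0; 0.05 0 0 0 0",
  "force": 30
}}

```text
clock: 3.45
tool_pos: [0.464, 0.2242, 0.1897]
eef_rot: [-0.039, 0.706, 0.039, 0.706]
contact_force: [-0.4, 0.4, 0.7]
opening: 0.222
```

Run:
```python
from h import *
go(464.3,224,43,6.3)
p,d=eyes.snapshot("scene"); cv2.imwrite("pics/s2.png",cv2.resize(p[140:320,190:410],None,fx=3.4,fy=3.3,interpolation=cv2.INTER_CUBIC))
```

```text
t 3.45 grasp now [464.  224.3  42.7] tilt deg 0.03 tool z yaw 6.33 open 0.222 F [-0.37  0.36  0.7 ]
world delta [ 0.3 -0.3  0.3] tool shift before turn [-0.3 -0.3  0.3] turn rad 0.0005
tool shift after turn [-0.3 -0.3  0.3] q [-0.46  0.92 -0.13  2.03  0.48  0.22  0.67]
```

View pics/s2.png

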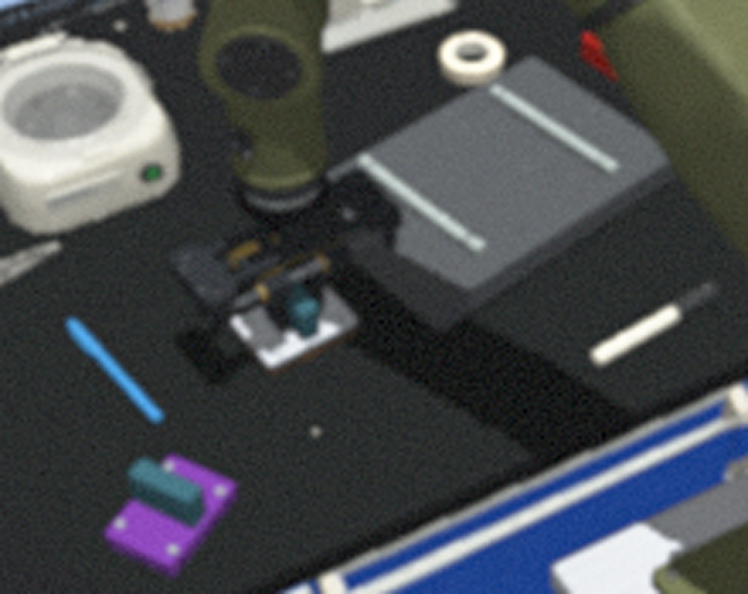

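The rib is gripped (opening 0.222, about 19.5 mm). Next I'll lift and go over the +y shaft.

Call:
{"method": "carry_out", "body": {
  "targets": "0.05 -20 0 0 0; 0.05 -30 0 0 0; 0.05 -25 0 0 0; 0.05 0 0 0 -0.027; 0.05 0 0 0 -0.027; 0.05 0 0 0 -0.027; 0.05 0 0 0 -0.027; 0.05 0 0 0 0; 0.05 0 0 0 0; 0.05 0 0 0 0; 0.05 0 0 0 0",
  "force": 40
}}

```text
clock: 4.42
tool_pos: [0.4638, 0.224, 0.2643]
eef_rot: [-0.077, 0.703, 0.077, 0.703]
contact_force: [-0.2, 0.7, -1.8]
opening: 0.228
```

Run:
```python
from h import *
go(507.2,93.1,110,12.5)
```

```text
t 4.42 grasp now [463.7 224.  117.3] tilt deg 0.05 tool z yaw 12.5 open 0.228 F [-0.25  0.71 -1.79]
world delta [  43.5 -130.9   -7.3] tool shift before turn [   7.3 -137.2   14.1] turn rad 0.0
tool shift after turn [   7.3 -137.2   14.1] q [-0.38  0.78 -0.26  2.01  0.47  0.41  0.78]
```

Call:
{"method": "carry_out", "body": {
  "targets": "0.05 0 -15 1 0; 0.05 0 -25 3 0; 0.05 0 -30 3 0; 0.05 0 -30 3 0; 0.05 0 -22 3 0; 0.05 0 -11 1 0; 0.05 0 -4 0 0; 0.05 2 0 0 0; 0.05 0 0 0 0; 0.05 0 0 0 0; 0.05 0 0 0 0; 0.05 0 0 0 0; 0.05 0 0 0 0"
}}

```text
clock: 5.5
tool_pos: [0.5071, 0.0941, 0.2628]
eef_rot: [-0.077, 0.703, 0.078, 0.703]
contact_force: [0.6, -0.8, -1.6]
opening: 0.223
```

Run:
```python
from h import *
go(507.2,93.1,94.7,12.5)
F=[]
p,d=eyes.snapshot("scene"); cv2.imwrite("pics/s3.png",cv2.resize(p[140:320,190:410],None,fx=3.4,fy=3.3,interpolation=cv2.INTER_CUBIC))
go(507.2,93.1,94.7,12.5)
p,d=eyes.snapshot("top"); cv2.imwrite("pics/t3.png",p)
go(507.2,93.1,94.7,12.5)
```

```text
t 5.5 grasp now [507.1  94.2 115.8] tilt deg 0.02 tool z yaw 12.58 open 0.223 F [ 0.6  -0.79 -1.55]
world delta [  0.1  -1.1 -21.1] tool shift before turn [21.1 -1.1 -0.1] turn rad 0.0015
tool shift after turn [21.1 -1.1 -0.1] q [-0.09  0.79 -0.3   2.    0.53  0.42  0.99]
t 5.55 grasp now [507.2  93.9 115.8] tilt deg 0.02 tool z yaw 12.56 open 0.228 F [ 0.43  0.93 -1.06]
world delta [  0.   -0.8 -21.1] tool shift before turn [21.  -0.8 -0.2] turn rad 0.0011
tool shift after turn [21.  -0.8 -0.1] q [-0.09  0.79 -0.3   2.    0.53  0.42  0.99]
t 5.6 grasp now [507.2  93.7 115.8] tilt deg 0.01 tool z yaw 12.54 open 0.222 F [-0.94 -0.31 -2.06]
world delta [  0.   -0.6 -21.1] tool shift before turn [21.1 -0.6 -0.1] turn rad 0.0007
tool shift after turn [21.1 -0.6 -0.1] q [-0.09  0.79 -0.3   2.    0.53  0.42  0.99]
```

View pics/s3.png

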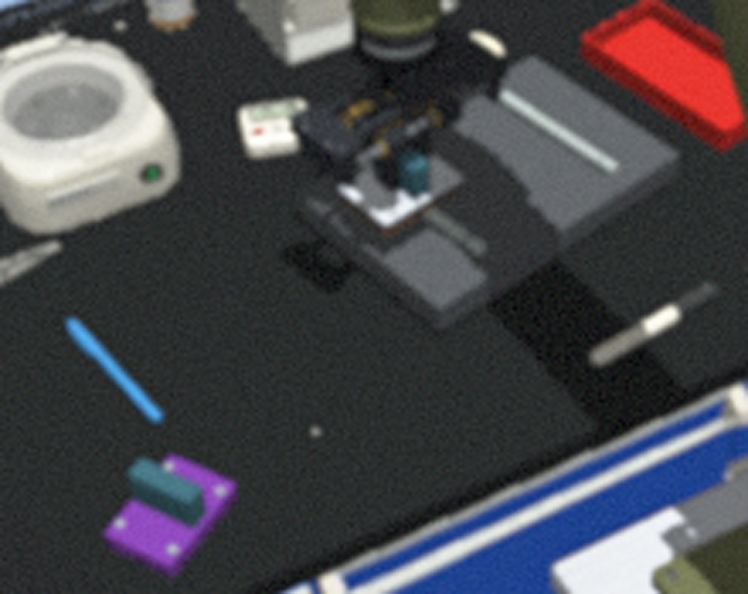

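Call:
{"method": "carry_out", "body": {
  "targets": "0.05 8 0 0 0; 0.05 6 0 0 0; 0.05 3 0 0 0; 0.05 2 0 0 0; 0.05 1 0 0 0; 0.05 0 0 0 0; 0.05 0 0 0 0; 0.05 0 0 0 0"
}}

```text
clock: 6.27
tool_pos: [0.5074, 0.0933, 0.2429]
eef_rot: [-0.077, 0.703, 0.077, 0.703]
contact_force: [-0.1, 0.0, -1.1]
opening: 0.221
```

Call:
{"method": "carry_out", "body": {
  "targets": "0.05 1 0 0 0; 0.05 0 0 0 0; 0.05 0 0 0 0; 0.05 0 0 0 0; 0.05 0 0 0 0"
}}

```text
clock: 6.68
tool_pos: [0.5074, 0.0933, 0.2418]
eef_rot: [-0.077, 0.703, 0.077, 0.703]
contact_force: [0.4, 0.1, -0.6]
opening: 0.222
```

```bash
cat > f.py <<'E'
from h import *
Z=[];Fz=[]
for i in range(4):
    s,p,M=pose(); Z.append((p+.147*M[:,0])[2]*1000); Fz.append(s["contact_force"][2]+1.65); eyes.snapshot("scene") if i<3 else 0
print("t",s["clock"],"z",np.round(Z,2),"Fz net",np.round(Fz,2),"mean",np.round(np.mean(Fz),2),np.round((p+.147*M[:,0])*1000,1),"M",np.round(s["moment"],3),np.round(s["contact_force"],2))
E
python3 f.py
```

```text
t 6.8333 z [94.85 94.86 94.82 94.81] Fz net [1.   1.17 1.81 1.9 ] mean 1.47 [507.5  93.4  94.8] M [ 0.029 -0.132  0.036] [-0.24  0.34  0.25]
```

Call:
{"method": "carry_out", "body": {
  "targets": "0.05 0.5 0 0 0; 0.05 0.4 0 0 0; 0.05 0 0 0 0; 0.05 0 0 0 0; 0.05 0 0 0 0"
}}

```text
clock: 7.25
tool_pos: [0.5074, 0.0934, 0.241]
eef_rot: [-0.077, 0.703, 0.077, 0.703]
contact_force: [0.9, -0.9, 3.3]
opening: 0.223
```

```bash
python3 f.py
```

```text
t 7.4 z [93.99 93.98 93.96 93.95] Fz net [4.99 4.29 4.91 4.88] mean 4.77 [507.5  93.4  93.9] M [-0.033 -0.084  0.017] [0.92 1.26 3.23]
```

Call:
{"method": "carry_out", "body": {
  "targets": "0.05 0.2 0 0 0; 0.05 0 -2 0 0; 0.05 0 -3 0 0; 0.05 0 -3 0 0; 0.05 0 -2 0 0; 0.05 0 0 0 0"
}}

```text
clock: 7.9
tool_pos: [0.5097, 0.0832, 0.241]
eef_rot: [-0.077, 0.703, 0.077, 0.703]
contact_force: [-1.2, 0.8, 7.7]
opening: 0.224
```

```bash
python3 f.py
```

```text
t 8.05 z [94.02 94.03 94.02 94.03] Fz net [9.39 9.42 9.25 8.62] mean 9.17 [509.8  83.3  94. ] M [ 0.012 -0.012 -0.019] [-0.09  1.1   6.97]
```

Call:
{"method": "carry_out", "body": {
  "targets": "0.05 0 -2 0 0; 0.05 0 -3 0 0; 0.05 0 -3 0 0; 0.05 0 -2 0 0; 0.05 0 0 0 0"
}}

```text
clock: 8.47
tool_pos: [0.512, 0.0732, 0.2412]
eef_rot: [-0.077, 0.703, 0.077, 0.703]
contact_force: [0.2, -0.2, 9.5]
opening: 0.225
```

```bash
python3 f.py
```

```text
t 8.6167 z [94.15 94.17 94.18 94.19] Fz net [11.15 11.3   9.94 11.23] mean 10.9 [512.2  73.2  94.2] M [-0.161 -0.038 -0.024] [ 0.15 -0.6   9.58]
```

Call:
{"method": "carry_out", "body": {
  "targets": "0.05 0 -2 0 0; 0.05 0 -3 0 0; 0.05 0 0 0 0"
}}

```text
clock: 8.87
tool_pos: [0.5132, 0.0681, 0.2412]
eef_rot: [-0.077, 0.702, 0.076, 0.703]
contact_force: [1.1, -1.7, 8.9]
opening: 0.225
```

```bash
python3 f.py
```

```text
t 9.0167 z [94.15 94.16 94.16 94.19] Fz net [10.56 10.01  9.8  11.15] mean 10.38 [513.3  68.1  94.2] M [-0.226 -0.107 -0.039] [ 0.58 -0.52  9.5 ]
```

Call:
{"method": "carry_out", "body": {
  "targets": "0.05 0 -2 0 0; 0.05 0 -3 0 0; 0.05 0 0 0 0"
}}

```text
clock: 9.27
tool_pos: [0.5143, 0.063, 0.2411]
eef_rot: [-0.077, 0.702, 0.076, 0.703]
contact_force: [0.3, 0.0, 7.3]
opening: 0.226
```

```bash
python3 f.py
```

```text
t 9.4167 z [94.07 94.08 94.06 94.06] Fz net [8.96 9.25 9.38 9.72] mean 9.33 [514.5  63.   94.1] M [-0.3   -0.219  0.032] [ 0.56 -1.46  8.07]
```

Call:
{"method": "carry_out", "body": {
  "targets": "0.05 0 -2 0 0; 0.05 0 -3 0 0; 0.05 0 -3 0 0; 0.05 0 -2 0 0; 0.05 0 0 0 0"
}}

```text
clock: 9.83
tool_pos: [0.5165, 0.0535, 0.2408]
eef_rot: [-0.077, 0.703, 0.076, 0.703]
contact_force: [1.3, -0.3, 4.9]
opening: 0.22
```

```bash
python3 f.py
```

```text
t 9.9833 z [93.77 93.75 93.75 93.74] Fz net [6.52 6.42 5.28 6.75] mean 6.24 [516.5  54.1  93.7] M [-0.152 -0.493 -0.023] [ 2.32 -0.11  5.1 ]
```

Call:
{"method": "carry_out", "body": {
  "targets": "0.05 0 -2 0 0; 0.05 0 -3 0 0; 0.05 0 -3 0 0; 0.05 0 -2 0 0; 0.05 0 0 0 0"
}}

```text
clock: 10.4
tool_pos: [0.5185, 0.044, 0.2407]
eef_rot: [-0.077, 0.703, 0.077, 0.703]
contact_force: [2.0, 0.3, 4.3]
opening: 0.223
```

```bash
python3 f.py
```

```text
t 10.55 z [93.7  93.71 93.7  93.7 ] Fz net [6.   5.88 6.23 7.01] mean 6.28 [518.6  44.4  93.7] M [ 0.14  -0.681 -0.046] [ 3.15 -0.12  5.36]
```

Call:
{"method": "carry_out", "body": {
  "targets": "0.05 0 -2 0.5 0; 0.05 0 -3 0 0; 0.05 0 -3 0.5 0; 0.05 0 -2 0 0; 0.05 0 0 0 0"
}}

```text
clock: 10.97
tool_pos: [0.5211, 0.0344, 0.2406]
eef_rot: [-0.077, 0.703, 0.077, 0.703]
contact_force: [2.2, -0.3, 5.4]
opening: 0.223
```

```bash
python3 f.py
```

```text
t 11.1167 z [93.56 93.57 93.56 93.59] Fz net [7.01 7.03 7.01 6.67] mean 6.93 [521.   34.4  93.6] M [ 0.013 -0.546 -0.085] [ 1.03 -0.34  5.02]
```

Call:
{"method": "carry_out", "body": {
  "targets": "0.05 0 -2 0 0; 0.05 0 -3 0 0; 0.05 0 -3 0 0; 0.05 0 -2 0 0; 0.05 0 0 0 0"
}}

```text
clock: 11.53
tool_pos: [0.5232, 0.0246, 0.2405]
eef_rot: [-0.077, 0.703, 0.077, 0.703]
contact_force: [2.4, 0.5, 6.0]
opening: 0.224
```

```bash
python3 f.py
```

```text
t 11.6833 z [93.52 93.54 93.55 93.57] Fz net [7.7  6.67 6.86 7.41] mean 7.16 [523.1  24.6  93.6] M [ 0.081 -0.519 -0.008] [ 2.46 -0.51  5.76]
```

Call:
{"method": "carry_out", "body": {
  "targets": "0.05 0 -2 0 0; 0.05 0 -2 0 0; 0.05 0 0 0 0; 0.05 0 -2 0 0; 0.05 0 -1 0 0; 0.05 0 0 0 0; 0.05 0 -1 0 0; 0.05 0 -1 0 0; 0.05 0 0 0 0"
}}

```text
clock: 12.43
tool_pos: [0.5251, 0.0164, 0.2405]
eef_rot: [-0.077, 0.703, 0.077, 0.703]
contact_force: [2.6, 1.2, 4.8]
opening: 0.227
```

```bash
python3 f.py
```

```text
t 12.5833 z [93.53 93.55 93.54 93.58] Fz net [6.42 7.07 6.39 7.17] mean 6.76 [525.1  16.5  93.6] M [ 0.341 -0.457  0.017] [2.35 0.73 5.52]
```

Call:
{"method": "carry_out", "body": {
  "targets": "0.05 0 -2 0 0; 0.05 0 -2 0 0; 0.05 0 -1 0 0; 0.05 0 0 0 0"
}}

```text
clock: 12.92
tool_pos: [0.5261, 0.0118, 0.2407]
eef_rot: [-0.077, 0.703, 0.077, 0.703]
contact_force: [0.6, 1.2, 6.0]
opening: 0.222
```

```bash
python3 f.py
python3 - <<'E'
from h import *
p,d=eyes.snapshot("top"); cv2.imwrite("pics/t4.png",cv2.resize(p[130:290,180:470],None,fx=2.7,fy=2.7,interpolation=cv2.INTER_CUBIC))
p,d=eyes.snapshot("scene"); cv2.imwrite("pics/s4.png",cv2.resize(p[140:320,190:410],None,fx=3.4,fy=3.3,interpolation=cv2.INTER_CUBIC))
E
```

```text
t 13.0667 z [93.65 93.66 93.68 93.68] Fz net [7.63 8.66 7.53 9.23] mean 8.26 [526.1  11.9  93.7] M [ 0.518 -0.329 -0.039] [1.49 1.17 7.58]
```

View pics/s4.png

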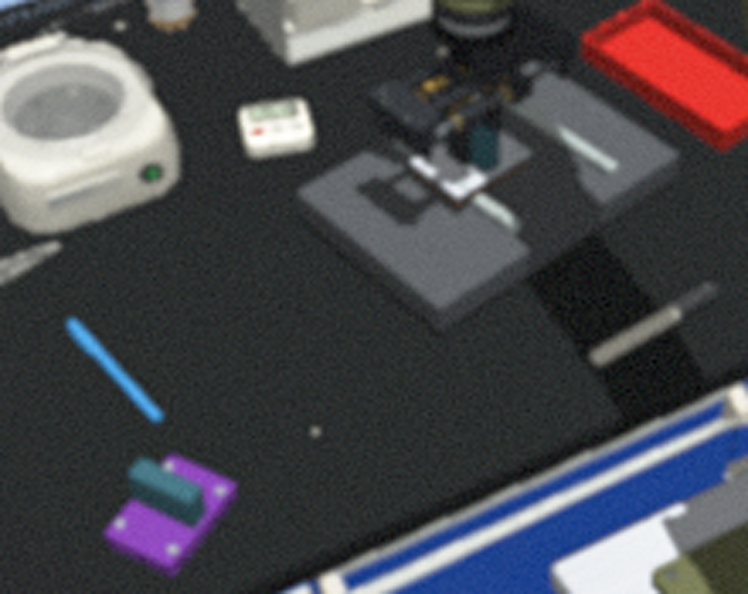

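View pics/t4.png

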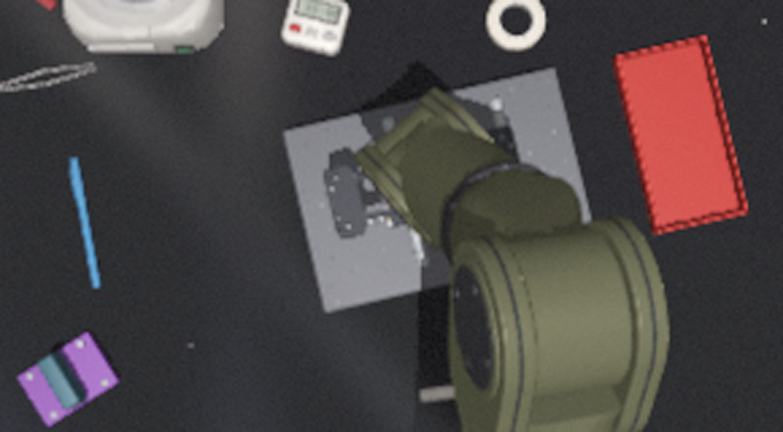

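Pressing force on the +y shaft went 5.8 → 10.9 → 6.2 → 6.8 N over one turn, then 8.3 N as the second rise began. That swing of about 5 N means this shaft is bent. Next I'll lift off and take the block back to the bench.

Call:
{"method": "carry_out", "body": {
  "targets": "0.05 -2 0 0 0; 0.05 -4 0 0 0; 0.05 -10 0 0 0; 0.05 -15 0 0 0; 0.05 0 15 0 0; 0.05 0 25 -2 0; 0.05 0 30 -2 0; 0.05 0 30 -3 0; 0.05 0 30 -3 0; 0.05 0 30 -3 0; 0.05 0 25 -2 0; 0.05 0 15 0 0; 0.05 0 7 0 0; 0.05 0 0 0 0; 0.05 0 0 0 0; 0.05 0 0 0 0"
}}

```text
clock: 14.5
tool_pos: [0.4673, 0.2083, 0.2715]
eef_rot: [-0.077, 0.703, 0.075, 0.703]
contact_force: [-0.1, -0.6, -1.8]
opening: 0.222
```

Run:
```python
from h import *
go(464.3,224.3,42.7,12.5)
p,d=eyes.snapshot("top"); cv2.imwrite("pics/t5.png",cv2.resize(p[130:290,180:470],None,fx=2.7,fy=2.7,interpolation=cv2.INTER_CUBIC)); np.savez("top5.npz",p=p)
go(464.3,224.3,42.7,12.5)
```

```text
t 14.5 grasp now [467.2 208.  124.5] tilt deg 0.14 tool z yaw 12.36 open 0.222 F [-0.11 -0.56 -1.81]
world delta [ -2.9  16.3 -81.8] tool shift before turn [81.8 16.8  0.7] turn rad -0.0025
tool shift after turn [81.8 16.8  0.8] q [-0.34  0.77 -0.28  2.01  0.48  0.42  0.8 ]
t 14.55 grasp now [467.3 208.1 124.5] tilt deg 0.11 tool z yaw 12.34 open 0.226 F [ 0.08  0.55 -1.39]
world delta [ -3.   16.2 -81.8] tool shift before turn [81.8 16.6  0.6] turn rad -0.0028
tool shift after turn [81.8 16.6  0.7] q [-0.34  0.77 -0.28  2.01  0.48  0.42  0.8 ]
```

View pics/t5.png

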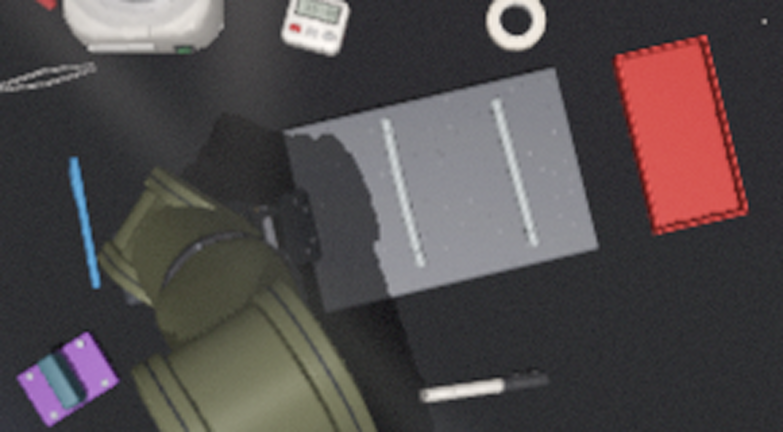

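The bent shaft has moved about 40 mm and now lies at crop (404,193). The straight one is untouched at (516,172). I'll set the block down.

Call:
{"method": "carry_out", "body": {
  "targets": "0.05 20 6 0 0; 0.05 25 6 0 0; 0.05 18 4 0 0; 0.05 10 0 0 0; 0.05 5 0 0 0; 0.05 2.5 0 0 0; 0.05 0 0 0 0; 0.05 0 0 0 0; 0.05 0 0 0 0"
}}

```text
clock: 15.3
tool_pos: [0.4639, 0.2257, 0.1919]
eef_rot: [-0.077, 0.702, 0.077, 0.703]
contact_force: [0.4, -0.5, -1.6]
opening: 0.223
```

Run:
```python
from h import *
go(464.3,224.3,42.7,12.5)
p=np.load("top5.npz")["p"].astype(int); g=p.mean(2)
bl=cv2.medianBlur(p.astype(np.uint8),31).mean(2)
for n,(u0,u1) in {"A":(318,342),"B":(356,385)}.items():
    m=np.zeros(g.shape,bool); m[164:236,u0:u1]=1
    m&=(g-bl>8)&((p[...,1]-p[...,2])>=0)
    m=cv2.morphologyEx(m.astype(np.uint8),cv2.MORPH_CLOSE,np.ones((3,3)))
    print(n,rect("top",m,.049,mina=60))
```

```text
t 15.3 grasp now [464.1 225.8  44.9] tilt deg 0.08 tool z yaw 12.47 open 0.223 F [ 0.41 -0.51 -1.56]
world delta [ 0.2 -1.5 -2.2] tool shift before turn [ 2.2 -1.5 -0.1] turn rad -0.0006
tool shift after turn [ 2.2 -1.5 -0.1] q [-0.45  0.92 -0.15  2.03  0.54  0.24  0.71]
A [(array([437.4,  44.7,  72.8,  27.1,  48.8]), 79.0), (array([527.4,  34.5, 174.2,  15.6,  14. ]), 178.5)]
B [(array([540.2, -86.8, 162.8,  13.1,  12.6]), 159.5)]
```

Call:
{"method": "carry_out", "body": {
  "targets": "0.05 1.5 0 0 0; 0.05 0.8 0 0 0; 0.05 0 0 0 0; 0.05 0 0 0 0; 0.05 0 0 0 0; 0.6 0 0 0 0; 0.6 0 0 0 0; 0.6 0 0 0 0; 0.6 0 0 0 0; 0.6 0 0 0 0; 0.6 0 0 0 0"
}}

```text
clock: 16.22
tool_pos: [0.4634, 0.226, 0.1887]
eef_rot: [-0.077, 0.703, 0.077, 0.703]
contact_force: [0.1, 0.5, 0.3]
opening: 0.598
```

Run:
```python
from h import *
go(464.3,224.3,130,12.5)
```

```text
t 16.22 grasp now [463.4 226.   41.7] tilt deg 0.01 tool z yaw 12.51 open 0.598 F [0.08 0.45 0.33]
world delta [ 0.9 -1.7 88.3] tool shift before turn [-88.3  -1.8   0.5] turn rad 0.0001
tool shift after turn [-88.3  -1.8   0.5] q [-0.45  0.92 -0.15  2.03  0.54  0.23  0.71]
```

Call:
{"method": "carry_out", "body": {
  "targets": "0.6 -10 0 0 0; 0.6 -25 0 0 0; 0.6 -35 0 0 0; 0.6 -35 0 0 0; 0.6 -20 0 0 0; 0.6 0 0 0 0; 0.6 0 0 0 0"
}}

```text
clock: 16.8
tool_pos: [0.4638, 0.2258, 0.3153]
eef_rot: [-0.076, 0.702, 0.077, 0.704]
contact_force: [-0.0, -0.7, -0.1]
opening: 0.599
```

Run:
```python
from h import *
go(521.5,34,130,12.5)
p,d=eyes.snapshot("scene"); cv2.imwrite("pics/s6.png",cv2.resize(p[140:320,190:410],None,fx=3.4,fy=3.3,interpolation=cv2.INTER_CUBIC)); np.savez("scene6.npz",p=p)
p,d=eyes.snapshot("top"); cv2.imwrite("pics/t6.png",cv2.resize(p[150:250,280:410],None,fx=6,fy=6,interpolation=cv2.INTER_NEAREST)); np.savez("top6.npz",p=p)
```

```text
t 16.8 grasp now [464.1 226.  168.3] tilt deg 0.17 tool z yaw 12.48 open 0.599 F [-0.03 -0.65 -0.11]
world delta [  57.4 -192.   -38.3] tool shift before turn [  38.2 -199.9   14.4] turn rad -0.0004
tool shift after turn [  38.2 -199.9   14.3] q [-0.33  0.7  -0.34  1.97  0.44  0.53  0.81]
```

View pics/t6.png

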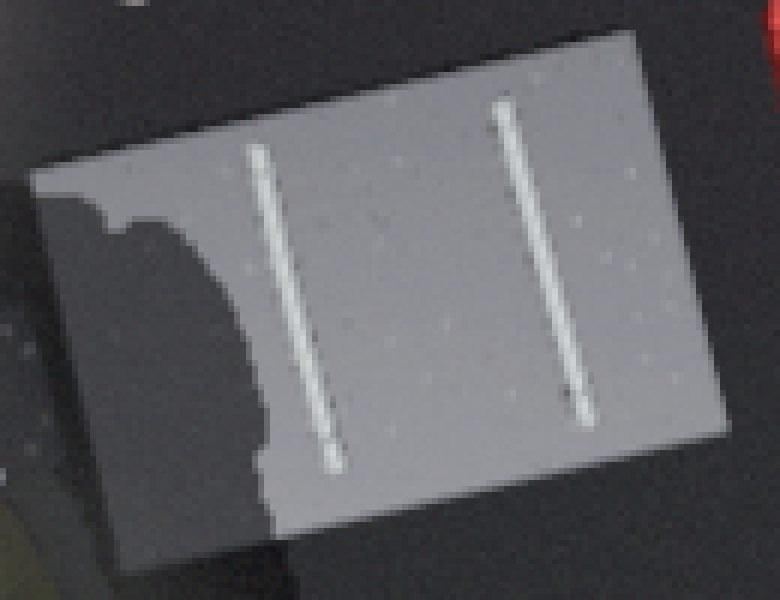

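View pics/s6.png

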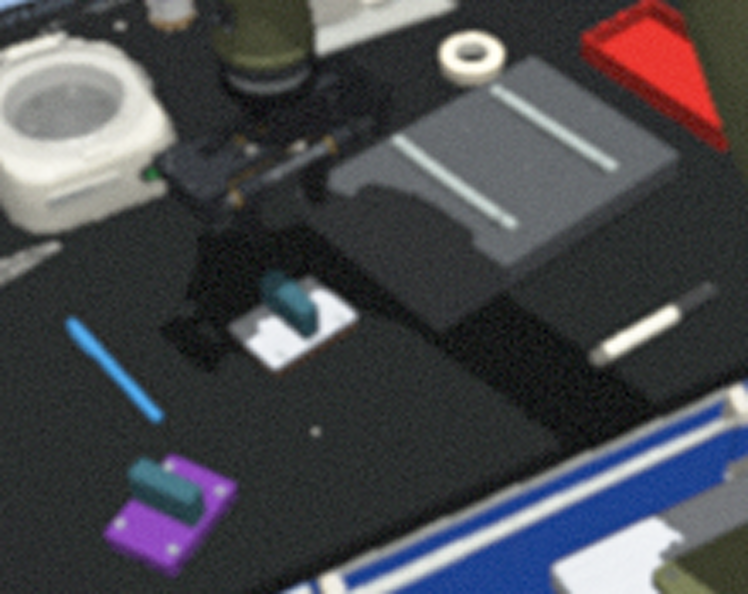

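The block stands upright on the bench at (295,325). In the top crop the bent shaft runs from (257,146) to (335,468), and the straight one from (502,103) to (587,422).

Run:
```python
from h import *
for e in [((257,146),(335,468)),((502,103),(587,422))]:
    uv=(np.array(e)-2.5)/6+np.array([280,150])
    P=onplane("top",uv,.049)[:,:2]*1000; v=P[0]-P[1]
    print(P.mean(0).round(1),np.linalg.norm(v).round(1),np.degrees(np.arctan2(v[1],v[0])).round(2))
go(521,33,70,12.5)
```

```text
[521.9  32.2] 157.8 12.42
[540.6 -86.4] 157.2 13.44
t 16.9 grasp now [463.  225.4 166.4] tilt deg 0.08 tool z yaw 12.49 open 0.603 F [-0.16  0.58 -0.88]
world delta [  58.  -192.4  -96.4] tool shift before turn [  96.5 -200.3   15.1] turn rad -0.0001
tool shift after turn [  96.5 -200.3   15.1] q [-0.33  0.7  -0.34  1.98  0.44  0.53  0.81]
```

Call:
{"method": "carry_out", "body": {
  "targets": "0.4 0 -15 1 0; 0.4 0 -30 2 0; 0.4 5 -35 3 0; 0.4 10 -35 3 0; 0.4 10 -35 3 0; 0.4 10 -28 3 0; 0.4 10 -15 0 0; 0.4 10 -7 0 0; 0.4 10 0 0 0; 0.4 5 0 0 0; 0.4 0 0 0 0; 0.4 0 0 0 0; 0.4 0 0 0 0",
  "force": 20
}}

```text
clock: 17.98
tool_pos: [0.5214, 0.0357, 0.2442]
eef_rot: [-0.078, 0.703, 0.078, 0.703]
contact_force: [-0.8, -0.0, 1.2]
opening: 0.402
```

Run:
```python
from h import *
go(521.7,32.5,61,12.5)
```

```text
t 17.98 grasp now [521.5  35.8  97.2] tilt deg 0.07 tool z yaw 12.66 open 0.402 F [-0.76 -0.01  1.21]
world delta [  0.2  -3.3 -36.2] tool shift before turn [36.2 -3.3 -0.5] turn rad 0.0028
tool shift after turn [36.2 -3.3 -0.5] q [ 0.02  0.83 -0.29  1.99  0.58  0.4   1.07]
```

Call:
{"method": "carry_out", "body": {
  "targets": "0.4 12 -2.5 0 0; 0.4 12 0 0 0; 0.4 6 0 0 0; 0.4 2 0 0 0; 0.4 0 0 0 0; 0.4 0 0 0 0; 0.4 0 0 0 0"
}}

```text
clock: 18.57
tool_pos: [0.5222, 0.0317, 0.2124]
eef_rot: [-0.077, 0.703, 0.077, 0.703]
contact_force: [0.4, -0.1, -0.3]
opening: 0.399
```

Run:
```python
from h import *
go(521.7,32.5,61,12.5)
p,d=eyes.snapshot("scene"); cv2.imwrite("pics/s7.png",cv2.resize(p[150:250,270:400],None,fx=6,fy=6,interpolation=cv2.INTER_CUBIC))
```

```text
t 18.57 grasp now [522.3  31.8  65.4] tilt deg 0.06 tool z yaw 12.51 open 0.399 F [ 0.43 -0.11 -0.25]
world delta [-0.6  0.7 -4.4] tool shift before turn [ 4.4  0.9 -0.4] turn rad 0.0002
tool shift after turn [ 4.4  0.9 -0.4] q [-0.    0.88 -0.24  2.    0.61  0.33  1.05]
```

View pics/s7.png

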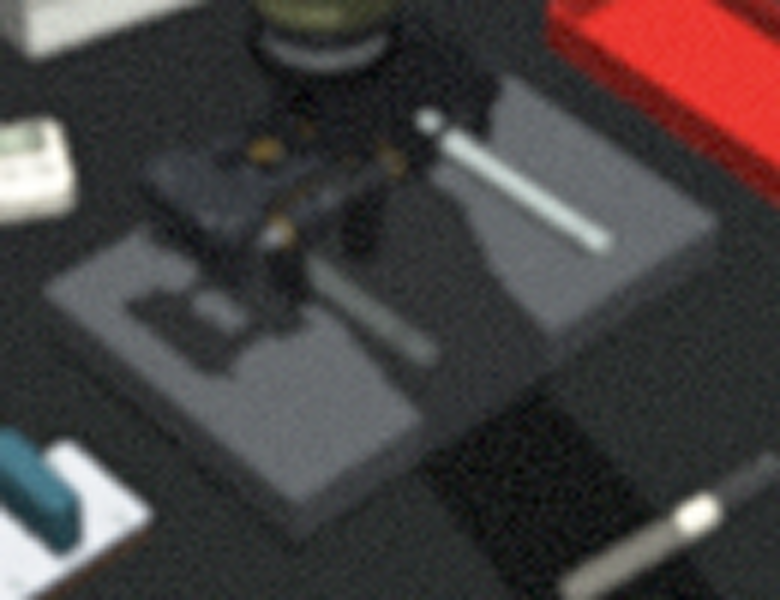

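The fingers straddle the bent shaft (crop 310,265). I'll lower 4 mm and close.

Call:
{"method": "carry_out", "body": {
  "targets": "0.4 2 1 0 0; 0.4 2 0 0 0; 0.4 0 0 0 0; 0.4 0 0 0 0; 0.02 0 0 0 0; 0.02 0 0 0 0; 0.02 0 0 0 0; 0.02 0 0 0 0; 0.02 0 0 0 0; 0.02 0 0 0 0; 0.02 0 0 0 0; 0.02 0 0 0 0",
  "force": 20
}}

```text
clock: 19.62
tool_pos: [0.5218, 0.0326, 0.2078]
eef_rot: [-0.077, 0.703, 0.077, 0.703]
contact_force: [0.3, 0.3, 1.1]
opening: 0.128
```

Run:
```python
from h import *
go(521.7,32.5,61,12.5)
```

```text
t 19.62 grasp now [521.8  32.7  60.8] tilt deg 0.02 tool z yaw 12.51 open 0.128 F [0.3  0.26 1.11]
world delta [-0.1 -0.2  0.2] tool shift before turn [-0.2 -0.1 -0.1] turn rad 0.0002
tool shift after turn [-0.2 -0.1 -0.1] q [-0.01  0.89 -0.23  2.    0.61  0.32  1.04]
```

Call:
{"method": "carry_out", "body": {
  "targets": "0.02 -5 0 0 0; 0.02 -15 0 0 0; 0.02 -25 0 0 0; 0.02 -20 0 0 0; 0.02 0 0 0 0; 0.02 0 0 0 0; 0.02 0 0 0 0",
  "force": 30
}}

```text
clock: 20.2
tool_pos: [0.5214, 0.0322, 0.2723]
eef_rot: [-0.077, 0.703, 0.077, 0.703]
contact_force: [-0.2, 0.2, -1.6]
opening: 0.121
```

Run:
```python
from h import *
go(580,-269,120,12)
p,d=eyes.snapshot("scene"); cv2.imwrite("pics/s8.png",cv2.resize(p[120:260,250:430],None,fx=4.3,fy=4.2,interpolation=cv2.INTER_CUBIC))
```

```text
t 20.2 grasp now [521.3  32.1 125.3] tilt deg 0.06 tool z yaw 12.49 open 0.121 F [-0.24  0.18 -1.64]
world delta [  58.7 -301.1   -5.3] tool shift before turn [   5.4 -306.7   -7.8] turn rad 0.0085
tool shift after turn [   5.4 -306.7   -5.2] q [ 0.06  0.78 -0.34  1.98  0.55  0.47  1.1 ]
```

View pics/s8.png

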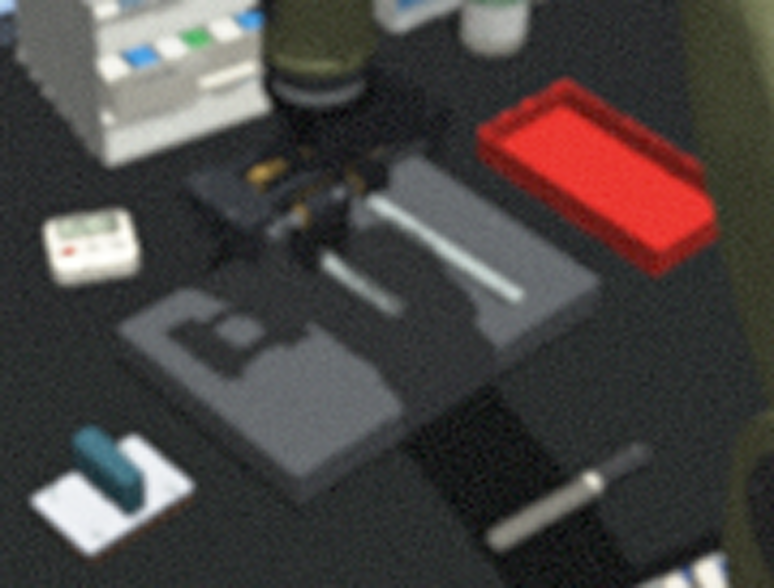

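The shaft is held level in the fingers (crop 360,280). I'll carry it over the tray.

Call:
{"method": "carry_out", "body": {
  "targets": "0.02 0 -10 0 0.004; 0.02 0 -20 -1 0.004; 0.02 0 -30 -1 0; 0.02 0 -32 -1 0; 0.02 0 -32 -1 0; 0.02 0 -32 -1 0; 0.02 0 -32 0 0; 0.02 0 -32 0 0; 0.02 0 -30 0 0; 0.02 0 -26 0 0; 0.02 0 -17 0 0; 0.02 0 -9 0 0; 0.02 0 -4 0 0; 0.02 0 0 0 0; 0.02 0 0 0 0; 0.02 0 0 0 0"
}}

```text
clock: 21.58
tool_pos: [0.581, -0.2659, 0.2727]
eef_rot: [-0.075, 0.703, 0.076, 0.703]
contact_force: [0.0, -0.5, -0.8]
opening: 0.12
```

Run:
```python
from h import *
go(580,-269,26,12)
p,d=eyes.snapshot("scene"); cv2.imwrite("pics/s9.png",cv2.resize(p[80:240,270:450],None,fx=4.3,fy=3.7,interpolation=cv2.INTER_CUBIC))
p,d=eyes.snapshot("top"); cv2.imwrite("pics/t9.png",cv2.resize(p[130:290,180:470],None,fx=2.7,fy=2.7,interpolation=cv2.INTER_CUBIC))
go(580,-269,26,12)
```

```text
t 21.58 grasp now [ 580.9 -265.6  125.7] tilt deg 0.09 tool z yaw 12.2 open 0.12 F [ 0.04 -0.54 -0.85]
world delta [ -0.9  -3.4 -99.7] tool shift before turn [99.7 -3.2 -1.6] turn rad 0.0035
tool shift after turn [99.7 -3.2 -1.6] q [ 0.61  0.91 -0.47  1.61  0.55  0.76  1.67]
t 21.68 grasp now [ 581.1 -266.1  125.9] tilt deg 0.05 tool z yaw 12.18 open 0.121 F [ 0.42  0.06 -0.23]
world delta [ -1.1  -2.9 -99.9] tool shift before turn [99.9 -2.7 -1.7] turn rad 0.0032
tool shift after turn [99.9 -2.7 -1.6] q [ 0.61  0.91 -0.47  1.61  0.55  0.76  1.67]
```

View pics/s9.png

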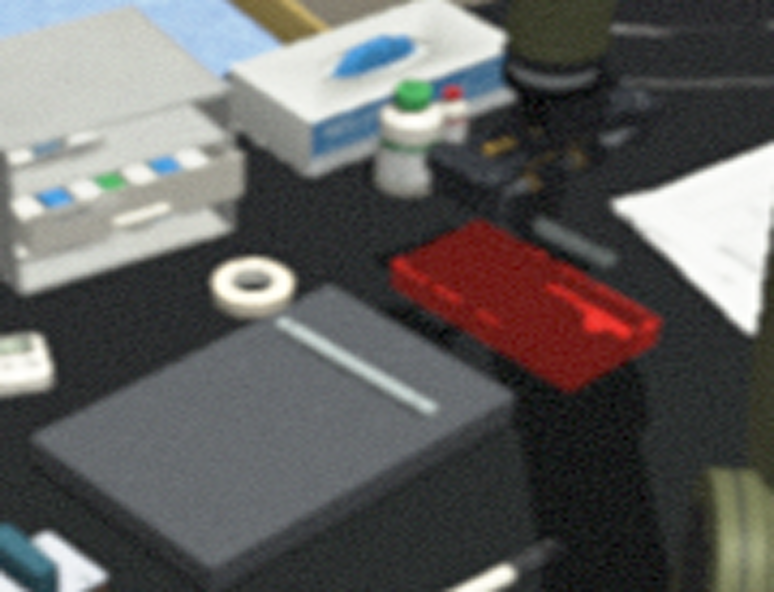

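View pics/t9.png

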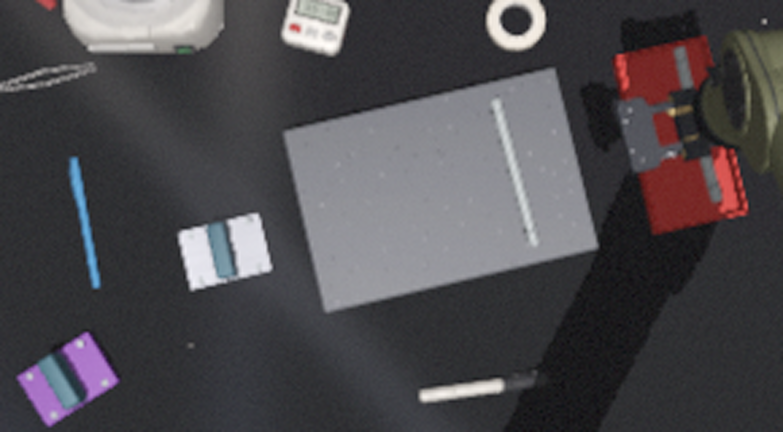

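Allowing for height parallax, the shaft hangs over the tray centre. I'll lower it gently.

Call:
{"method": "carry_out", "body": {
  "targets": "0.02 15 -1 0 0; 0.02 20 -1 0 0; 0.02 20 -1 -1 0; 0.02 20 0 0 0; 0.02 10 0 0 0; 0.02 5 0 0 0; 0.02 3 0 0 0; 0.02 0 0 0 0; 0.02 0 0 0 0; 0.02 0 0 0 0"
}}

```text
clock: 22.52
tool_pos: [0.5811, -0.271, 0.1809]
eef_rot: [-0.074, 0.703, 0.074, 0.704]
contact_force: [0.7, -1.1, -1.7]
opening: 0.124
```

Run:
```python
from h import *
go(580,-269,24.5,12)
p,d=eyes.snapshot("scene"); cv2.imwrite("pics/s10.png",cv2.resize(p[80:240,270:450],None,fx=4.3,fy=3.7,interpolation=cv2.INTER_CUBIC))
```

```text
t 22.52 grasp now [ 581.3 -271.1   33.9] tilt deg 0.11 tool z yaw 12.04 open 0.124 F [ 0.71 -1.08 -1.72]
world delta [-1.3  2.1 -9.4] tool shift before turn [ 9.4  2.3 -0.9] turn rad 0.0007
tool shift after turn [ 9.4  2.3 -0.9] q [ 0.58  1.04 -0.4   1.63  0.63  0.6   1.61]
```

View pics/s10.png

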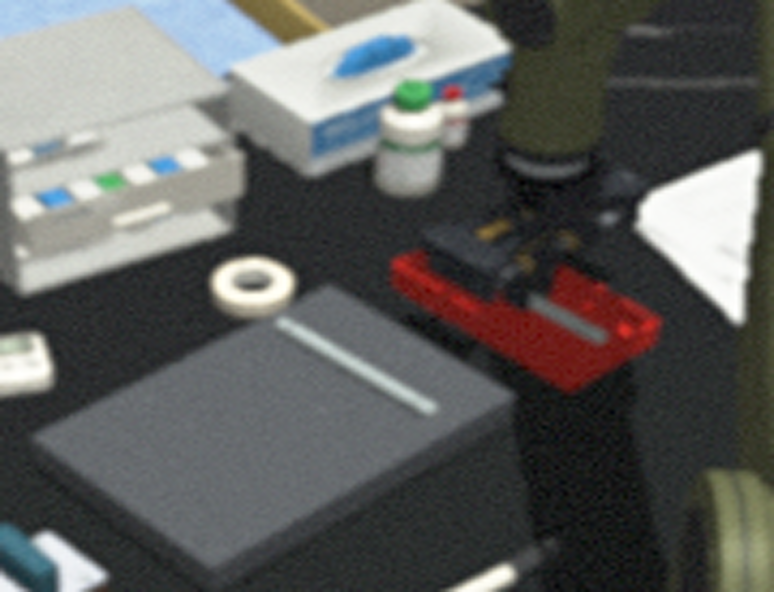

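Call:
{"method": "carry_out", "body": {
  "targets": "0.02 4 1 0 0; 0.02 3 1 0 0; 0.02 1.5 0 0 0; 0.02 0 0 0 0; 0.02 0 0 0 0; 0.02 0 0 0 0"
}}

```text
clock: 23.07
tool_pos: [0.5801, -0.269, 0.1712]
eef_rot: [-0.074, 0.703, 0.074, 0.703]
contact_force: [0.2, -0.3, -2.1]
opening: 0.121
```

Run:
```python
from h import *
go(580,-269,24,12)
```

```text
t 23.07 grasp now [ 580.1 -269.    24.2] tilt deg 0.0 tool z yaw 12.04 open 0.121 F [ 0.22 -0.29 -2.13]
world delta [-0.1  0.  -0.2] tool shift before turn [ 0.2  0.  -0.1] turn rad 0.0008
tool shift after turn [ 0.2  0.  -0.1] q [ 0.57  1.05 -0.39  1.63  0.63  0.59  1.6 ]
```

Call:
{"method": "carry_out", "body": {
  "targets": "0.02 0.5 0 0 0; 0.02 0.3 0 0 0; 0.02 0 0 0 0; 0.02 0 0 0 0"
}}

```text
clock: 23.4
tool_pos: [0.5802, -0.269, 0.1709]
eef_rot: [-0.074, 0.703, 0.074, 0.703]
contact_force: [-2.2, 0.5, 4.1]
opening: 0.122
```

```bash
python3 f.py
```

```text
t 23.55 z [23.89 23.85 23.86 23.85] Fz net [5.71 5.68 6.93 6.06] mean 6.1 [ 580.2 -269.    23.9] M [ 0.114  0.362 -0.025] [-1.24 -0.15  4.41]
```

Contact with the tray floor is made. I'll open only a little, because of the tray walls, and withdraw.

Call:
{"method": "carry_out", "body": {
  "targets": "0.18 -0.3 0 0 0; 0.24 0 0 0 0; 0.35 0 0 0 0; 0.35 0 0 0 0; 0.35 0 0 0 0; 0.35 0 0 0 0; 0.35 -5 0 0 0; 0.35 -15 0 0 0; 0.35 -25 0 0 0; 0.35 -35 0 0 0; 0.35 -35 0 0 0; 0.35 -30 0 0 0; 0.35 0 25 0 0; 0.35 0 35 0 0; 0.35 0 35 0 0; 0.35 0 35 0 0; 0.35 0 25 0 0; 0.35 0 15 0 0; 0.35 0 0 0 0; 0.35 0 0 0 0"
}}

```text
clock: 25.22
tool_pos: [0.5449, -0.1025, 0.3169]
eef_rot: [-0.075, 0.703, 0.074, 0.704]
contact_force: [0.3, -0.7, -0.1]
opening: 0.349
```

Run:
```python
from h import *
go(580,-269,24,12)
p,d=eyes.snapshot("scene"); cv2.imwrite("pics/s11.png",cv2.resize(p[80:320,190:450],None,fx=3,fy=2.5,interpolation=cv2.INTER_CUBIC)); np.savez("scene11.npz",p=p)
p,d=eyes.snapshot("top"); cv2.imwrite("pics/t11.png",cv2.resize(p[130:290,180:470],None,fx=2.7,fy=2.7,interpolation=cv2.INTER_CUBIC)); np.savez("top11.npz",p=p)
```

```text
t 25.22 grasp now [ 545.1 -102.6  169.9] tilt deg 0.09 tool z yaw 12.14 open 0.349 F [ 0.32 -0.71 -0.06]
world delta [  34.9 -166.4 -145.9] tool shift before turn [ 146.1 -169.9   -1. ] turn rad 0.0025
tool shift after turn [ 146.1 -169.9   -0.6] q [ 0.37  0.75 -0.46  1.85  0.52  0.66  1.38]
```

View pics/s11.png

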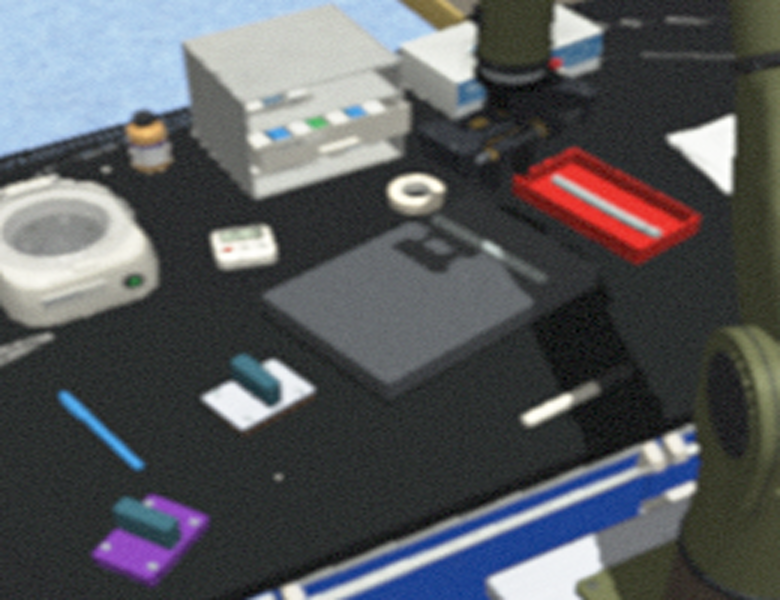

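View pics/t11.png

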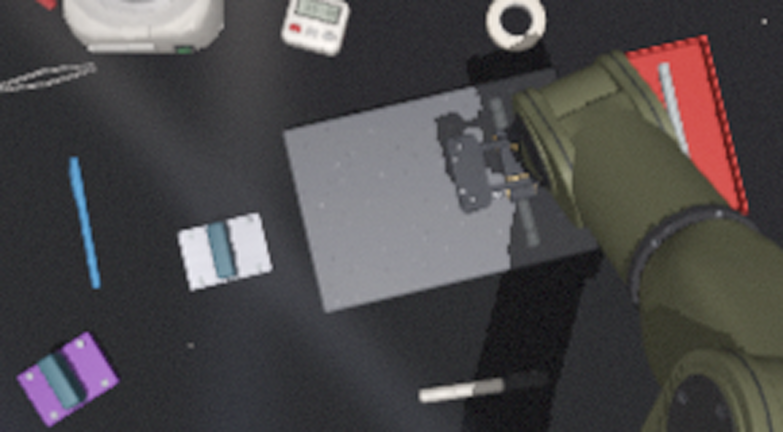

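The bent shaft lies along the tray, the straight one is on the plate, and the block stands on the bench. One quick numeric check, then I'll hand in.

Run:
```python
from h import *
uv=np.array([(556,180),(658,233)])/np.array([3,2.5])+np.array([190,80])
P=onplane("scene",uv,.012)[:,:2]*1000; v=P[0]-P[1]; m=P.mean(0); print("bent",m.round(1),np.linalg.norm(v).round(1),np.degrees(np.arctan2(v[1],v[0])).round(1))
a=np.radians(12); d=m-np.array([580,-269]); print("in tray",d@[np.cos(a),np.sin(a)],d@[-np.sin(a),np.cos(a)])
p0=np.load("top0.npz")["p"]; p1=np.load("top11.npz")["p"]
for n,(u,w) in {"timer":((280,315),(122,155)),"pen":((200,222),(182,242))}.items():
    for p in (p0,p1):
        c=p[w[0]:w[1],u[0]:u[1]].astype(int); mk=(c.max(2)>100); y,x=np.nonzero(mk); print(n,x.mean().round(2),y.mean().round(2))
s=r.get_state(); print(s["clock"],np.abs(s["qd"]).max()); print(r.finish_job())
```

```text
bent [ 580.2 -269.6] 154.2 13.7
in tray 0.11278560121906281 -0.6445176060615846
timer 16.34 15.95
timer 16.34 15.97
pen 10.75 29.31
pen 10.78 29.36
25.3167 0.010860644552745508
the job is handed in; nothing more can be done
None
```

The job is handed in, at 25.3 s of the 64 s allowed. The hand-in reports no verdict.

**Rolling test:** I rolled the +y shaft through slightly more than a full turn under the block. The pressing force rose from about 5.8 N to 10.9 N near a quarter turn and fell back to about 6.2 N at the half turn. It then stayed between 6.2 and 7.2 N, and rose again to 8.3 N as the next turn began. A swing of about 5 N in step with the turn means this shaft is the bent one. The highest reading was 11.3 N, against the 13 N limit.

I did not roll the other shaft to confirm it is straight. While rolling, a sideways force of up to about 3 N built up, probably because the block was not quite square to the shaft.

**Last checks:**
- **Bent shaft:** it lies in the red tray, within about 1 mm of the centre by my estimate. I lowered it until I felt about 6 N from the floor, then opened the fingers only part-way to clear the tray walls.
- **Straight shaft:** it lies untouched on the plate.
- **Block:** it stands upright on the bench beside the plate.
- **Bystanders:** the timer and pen measured as unmoved. The tape roll I checked only by eye.
- **Arm:** at hand-in it was clear of everything, with joint speeds about 0.01 rad/s.

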